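# Pack flanged hubs head to tail in a tray

## Robot

A 6-joint arm with a two-finger parallel gripper is mounted at the origin on a cart in front of the work surface, level with it; the furniture and walls round the work are solid. World frame = base frame: x ahead of the robot, y to its left, z up, the work surface at z = 0. Lengths are in mm, angles in rad, forces in N, time in s.
With the tool pointing down it reaches from about 250 to 775 mm from the base axis. Payload 8.9 kg.
Tool frame: the origin (TCP) lies at the very end of the fingers, on their centre line; the grasp point (between the pads) lies 19 mm behind it; x points along the fingers, z is the direction in which the jaws open and shut, and the axes are right-handed (so a half turn about x gives the same grasp; the last joint's range is limited). The gripper opens to 85 mm and grips with 20 to 120 N. Pads are 22 mm wide; open, the fingers measure 114 mm over their backs; the gripper's body (76 mm by 85 mm) begins 54 mm behind the grasp point. The pads swing forward as they close: fully open they stand 13 mm farther back than shut.
Start: joints at [-1.463, 0.291, -0.153, 1.127, 0, 1.431], TCP at [128.26, -509.09, 231.305] pointing down, gripper open.
Joint ranges: [-2.52, 2.52], [-0.91, 1.74], [-1.3, 1.37], [-1.96, 2.02], [-1.52, 1.47], [-3.14, 3.14]. Speed limits (rad/s): [2.22, 2.22, 2.79, 3.14, 3.14, 3.14].

## Interface

Orientations are given as a rotation vector (axis times angle).
In Python, from workcell import env, read_camera, get_calibration gives the robot as it stands.
- The arm moves only by the tool servo_tool, never from a script. Its argument "motion" is a list of rows, each an object of numbers: "tx", "ty", "tz": the shift along the tool's x, y, z as a fraction of full scale; "wx", "wy", "wz": the turn, a rotation vector about the tool's x, y, z as a fraction of full scale. In form: [{"tx": .., "ty": .., "tz": .., "wx": .., "wy": .., "wz": ..}, ...]. A call has 1 to 5 rows; each row shifts and turns the commanded pose from where the row before left it, along the tool's axes as they then stand; what a row does not reach is not made up. Full scale, the value 1, is 0.03 m for a shift and 45 degrees for a turn. A row lasts 1/12 s, in which the tool goes at most 41.7 mm and 7.16 degrees, less where a joint would pass 70% of its speed; a pose out of reach is approached as far as the arm can. A call with a number of a shift or a turn outside -1 to 1 is refused whole. A call with a gripper value outside its range is refused whole. "gripper" is the closure, from -1 (fully open) to 1 (shut), set as the call begins (left out, the last holds). The fingers move at their own pace and stop on an object; "force" is the grip in N (left out, the last holds). Time passes only in rows, so rows that do not move let the fingers close. It gives the time, the measured TCP pose, the force and the opening at its end, in the units of the state.
- env.read_state(): the state, without advancing time (a new reading comes with each control period).
- read_camera(name): name is "scene" or "top" or "wrist"; returns the picture (420x560x3 uint8, blue, green, red); there is no depth.
- get_calibration(name): a dict with "mtx" (3x3 intrinsics, pixels), "rvec" (rotation vector, rad) and "tvec" (3), from world to camera coordinates, as OpenCV has them. Camera axes: x right, y down, z forward; pixel columns grow to the right and rows downward; lengths in mm; the calibration is good to about 2 mm. The wrist camera is an equidistant fisheye: a pixel r from the principal point sees the ray r / f radians off the axis. A picture is of the moment at which its call begins: read the wrist's pose just before it. get_calibration takes no time and is no camera call; for the wrist camera it gives the pose at the moment of the call.
- env.job_done(): hands the job in, once; it reports no verdict.
The state is a dict: "t": time; "q": joint angles; "qd": joint speeds; "effort": joint torques, N m; "position": TCP position; "eef_rot": TCP orientation; "contact_force": force on the tool from outside, world axes, zero at the start; "moment": the same for the moment, N m; "opening": finger opening in mm.
Only numpy, scipy, OpenCV 4.12 (cv2) and the standard library are available. Lean on these libraries where they do the work, as an engineer would, in place of code of your own. Each camera call takes 0.05 s, during which the arm holds its last target. There are 200 camera calls.

## Task

Pack the three flanged hubs tight in a row in the wooden tray, alternately flange up and flange down, all upright on the tray floor. One already stands flange-up near the tray's end wall: without tipping it, slide the hub that stands on the bench in beside it, flange-down under its overhanging flange, and push until both are snug against each other and the wall; then set the hub from the tilted cradle beside that one, flange-up with its flange over the middle hub's, and push it in until it touches. Leave the oil can, the steel block and the tape roll where they are.

Things in the scene. Friction and masses are not known exactly. Their poses are not given: they have to be found in the camera images.
- tray: Fixed wooden tray, above and at its robot end open. Origin: underside, centre line, at the end wall's inner face; x runs along the row out through the wall, away from the robot; z up. Floor top at z 6 mm, from x -168 to 0; wall x 0 to 8, 58 tall above the floor; rails 70 apart inside, 8 thick, 14 tall above the floor. Packed tight, the axes lie at x -32, -79, -126: touching hubs are 47 mm apart.
- first: Hub in the tray, loose, flange up (z down), 1 to 6 mm short of the end wall. The three hubs are alike: aluminium, solid, hat-shaped: flange 64 mm dia., 12 thick; coaxial hub 30 dia., 46 long; 58 tall in all; 0.2 to 0.4 kg. Origin: centre of the flat flange face; z along the axis towards the hub end (z 58). Its flange overhangs: set the next down over 64 mm from its axis, then slide it in.
- standing: Hub standing loose on the bench, flange down, hub up (z up), same shape and frame as first. Can be gripped by its 30 mm hub. Goes in the middle of the row, flange down.
- tilted: Hub lying loose in the cradle, same shape and frame as first; its axis leans 40 degrees from vertical: flange face up and to the left (towards the tray), hub (z) down and to the right. The rim stands free and can be gripped across its 64 mm with the fingers pointing along z; draw it out backwards along the axis by 50 mm. Goes at the robot end of the row, flange up.
- cradle: Fixed grey cradle: inclined V trough, 26 mm long, 45 wide outside, below the tilted hub's flange, on a post; base 85 x 56 mm, about 90 tall. Origin: on the bench, 88 mm below the centre of that hub's flange face. x: the horizontal way the tilted hub points.
- oil_can: Bystander, loose: red thumb oil can, 68 mm across, 118 mm tall, origin at the centre of its underside. Not to be moved.
- bench_block: Bystander, loose: round steel bench block, 64 mm across, 22 mm tall, origin at the centre of its underside. Not to be moved.
- tape_roll: Bystander, loose: roll of masking tape lying flat, 98 mm across, 19 mm tall, origin at the centre of its underside. Not to be moved.

How it is judged:
By the outcome, as a careful person would: the job done as asked, in the order asked, and still so for the second after the job is handed in, with the robot touching nothing.
It also fails if it takes over 59 s, if anything falls off the work surface, if the arm or the gripper's body presses on something with over 40 N, if the wrist force passes 120 N, or if a joint passes its speed limit or range.

## Working session

There is one attempt and no reset: what is moved stays moved. The work goes in short steps, Python scripts to look and compute and a tool call to move; the robot and the scene stay as the last step left them, time stands still between calls to the robot, and variables do not carry over. Pictures are saved under pics/ and viewed, about 8 in all and at most 12, crops included, and the job is handed in when it is done.

Besides the shell and the picture viewer there is one more tool, called after "Call:" as name([rows], argument=value, ...), one row to a line, values as JSON. servo_tool: Moves the arm, as the interface text tells. Shift numbers are shares of 0.03 m and turn numbers shares of 45 degrees, none past 1 either way. Its arguments: {"type":"object","properties":{"motion":{"type":"array","items":{"type":"object","properties":{"tx":{"type":"number"},"ty":{"type":"number"},"tz":{"type":"number"},"wx":{"type":"number"},"wy":{"type":"number"},"wz":{"type":"number"}}}},"gripper":{"type":"number"},"force":{"type":"number"}},"required":["motion"]}

```bash
mkdir -p pics; ls
python3 - <<'E'
from workcell import env, read_camera, get_calibration
import cv2,numpy as np
s=env.read_state()
for k in("t","q","position","eef_rot","contact_force","opening"):print(k,s[k])
for n in("scene","top","wrist"):
    c=get_calibration(n);print(n,c)
    cv2.imwrite(f"pics/{n}0.png",read_camera(n))
E
```

```text
pics
t 0.0
q [-1.46326026e+00  2.91295456e-01 -1.54110435e-01  1.12667162e+00
  1.63530647e-05  1.43148815e+00]
position [ 128.24058746 -508.66541824  230.73033541]
eef_rot [ 1.02636573  1.31681246 -1.02481137]
contact_force [-0.02641121 -0.02186796 -0.05628157]
opening 85.78402958224923
scene {'mtx': array([[399.71843502,   0.        , 281.87801253],
       [  0.        , 399.71843502, 212.73092041],
       [  0.        ,   0.        ,   1.        ]]), 'rvec': array([ 0.64570097, -2.48803737,  1.38851941]), 'tvec': array([476.66723843, 228.17576899, 673.71329918])}
top {'mtx': array([[448.17115587,   0.        , 281.33324087],
       [  0.        , 448.17115587, 203.44161325],
       [  0.        ,   0.        ,   1.        ]]), 'rvec': array([ 2.14820565, -2.20067297,  0.11310047]), 'tvec': array([   3.81034959,  563.11822129, 1036.36388097])}
wrist {'mtx': array([[325.1922621 ,   0.        , 280.2671649 ],
       [  0.        , 325.1922621 , 206.04721913],
       [  0.        ,   0.        ,   1.        ]]), 'rvec': array([-2.29372866,  1.78609231,  0.25758425]), 'tvec': array([-524.64178571,  -36.88697052,  379.67796565])}
```

View pics/top0.png

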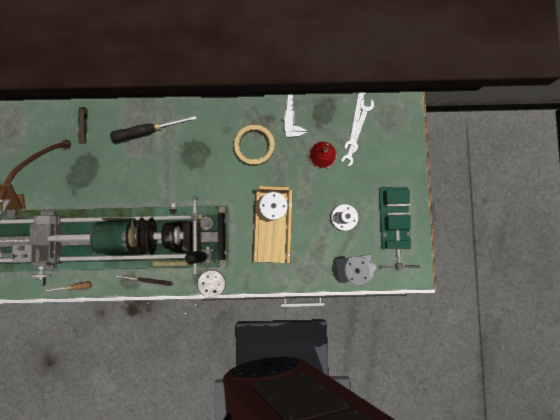

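View pics/scene0.png

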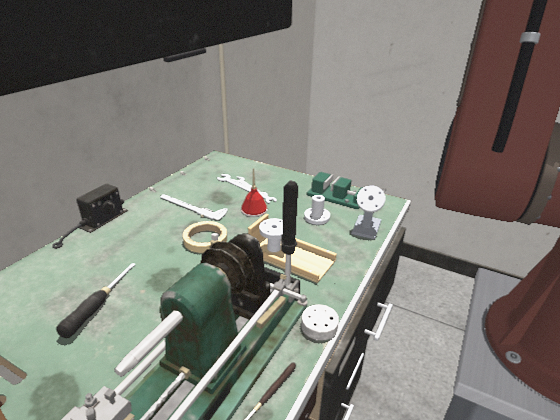

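```bash
cat > h.py <<'E'
from workcell import env, read_camera, get_calibration
import cv2,numpy as np
from scipy.spatial.transform import Rotation as R
from scipy.optimize import least_squares
def ray(n,uv,c=None):
    c=c or get_calibration(n);K=c['mtx'];Rm=R.from_rotvec(np.ravel(c['rvec'])).as_matrix();o=-Rm.T@np.ravel(c['tvec'])
    p=(np.array(uv,float)-K[:2,2])/K[0,0]
    if n=='wrist':
        th=np.hypot(*p);d=np.array([*(p/th*np.sin(th)),np.cos(th)])
    else:d=np.array([*p,1.])
    return o,Rm.T@d
def at(n,uv,z,c=None):
    o,d=ray(n,uv,c);return (o+d*(z-o[2])/d[2]).round(1)
def proj(n,P,c=None):
    c=c or get_calibration(n);P=np.atleast_2d(np.array(P,float));K=c['mtx']
    X=P@R.from_rotvec(np.ravel(c['rvec'])).as_matrix().T+np.ravel(c['tvec'])
    if n=='wrist':
        r=np.hypot(X[:,0],X[:,1]);s=np.arctan2(r,X[:,2])/r
    else:s=1/X[:,2]
    return X[:,:2]*s[:,None]*K[0,0]+K[:2,2]
E
python3 - <<'E'
from h import *
a=cv2.imread('pics/top0.png')[170:300,230:440];cv2.imwrite('pics/t1.png',cv2.resize(a,None,fx=3.8,fy=3.8,interpolation=cv2.INTER_CUBIC))
for nm,uv,z in[("first",(273,206),64),("stand",(345,217.5),12),("tilted",(358,270),88),("block",(211,284),22),("can",(323,155),0),("trayL",(258,187),20),("trayR",(292,187),20),("trayBL",(253,262),20),("trayBR",(289,264),20)]:print(nm,at('top',uv,z))
E
```

```text
first [554.    9.7  64. ]
stand [ 527. -162.   12.]
tilted [ 405.5 -174.9   88. ]
block [377.9 159.5  22. ]
can [ 683.1 -115.5    0. ]
trayL [604.7  45.1  20. ]
trayR [602.8 -36.4  20. ]
trayBL [426.6  60.4  20. ]
trayBR [419.8 -24.4  20. ]
```

View pics/t1.png

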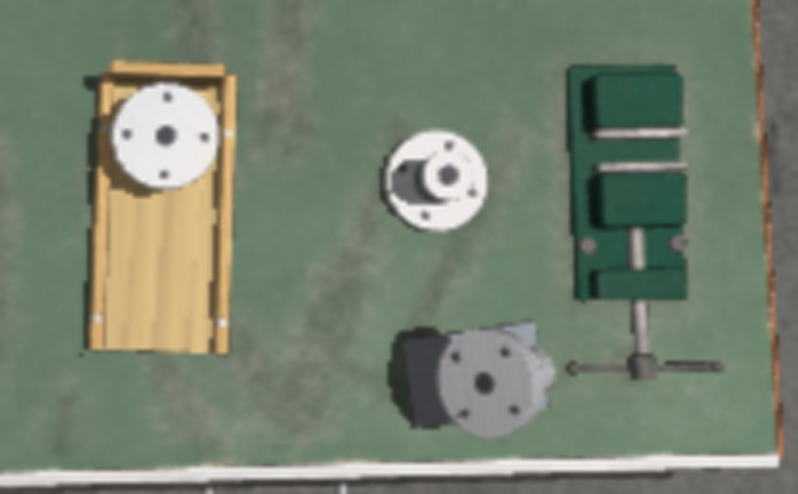

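View pics/wrist0.png

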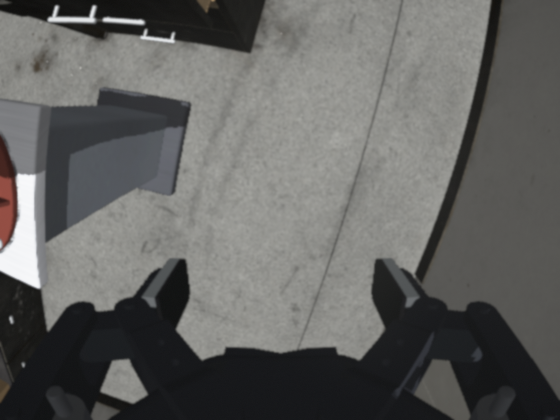

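Run:
```python
from h import *
f=lambda x,y:((x+.5)/3.8-.5+230,(y+.5)/3.8-.5+170)
c=get_calibration('top')
obs=[((-168,35,20),f(104,350)),((-168,-35,20),f(216,353)),((-168,43,20),f(90,349)),((-168,-43,20),f(229,354)),((0,35,64),f(110,74)),((0,-35,64),f(223,76)),((8,35,64),f(111,62)),((8,-35,64),f(224,66))]
P=np.array([o[0] for o in obs],float);U=np.array([o[1] for o in obs])
def W(p):
    R2=R.from_euler('z',p[2]);return R2.apply(P)+[p[0],p[1],0]
r=least_squares(lambda p:(proj('top',W(p),c)-U).ravel(),[590,5,0.05]);print('tray',r.x,(r.fun.reshape(-1,2)).round(1).tolist())
for nm,uv,z in[("first",f(166,136),64),("stand fl",f(436,181),12),("stand top",f(448,176),58),("tilted",f(485,383),88)]:print(nm,at('top',uv,z,c))
s=env.read_state();print(R.from_rotvec(s['eef_rot']).as_matrix().round(3))
cw=get_calibration('wrist');Rm=R.from_rotvec(np.ravel(cw['rvec'])).as_matrix();print(-Rm.T@np.ravel(cw['tvec']),Rm.round(3))
t=R.from_rotvec(s['eef_rot']).as_matrix();print('cam in tool',t.T@(-Rm.T@np.ravel(cw['tvec'])-s['position']))
print(proj('scene',[[405,-175,88],[554,9,64],[527,-162,58]]))
```

```text
tray [ 5.92357282e+02  7.60631216e+00 -5.24325648e-02] [[-0.2, 0.2], [0.0, 0.3], [0.1, 0.4], [-0.0, 0.1], [-0.3, -0.2], [0.5, 0.2], [-0.4, -0.4], [0.3, -0.6]]
first [555.4   9.   64. ]
stand fl [ 527.6 -160.5   12. ]
stand top [ 527.5 -161.1   58. ]
tilted [ 404.6 -173.3   88. ]
[[-0.     0.97   0.244]
 [ 0.001  0.244 -0.97 ]
 [-1.     0.    -0.001]]
[ 197.55829024 -491.88429774  374.00422511] [[ 0.245 -0.97  -0.001]
 [-0.931 -0.235  0.281]
 [-0.272 -0.067 -0.96 ]]
cam in tool [-143.11058255   71.36945392    0.437708  ]
[[371.43361371 197.46811186]
 [275.58625433 226.56914506]
 [319.52469478 197.77040215]]
```

```bash
cat >> h.py <<'E'
TR=np.array([592.4,7.6]);TY=-0.0524
def tray(x,y=0):return TR+np.array([[np.cos(TY),-np.sin(TY)],[np.sin(TY),np.cos(TY)]])@[x,y]
def down(yaw=TY): # tool x down, tool y along world yaw direction
    y=np.array([np.cos(yaw),np.sin(yaw),0]);x=np.array([0,0,-1.]);return np.c_[x,y,np.cross(x,y)]
def plan(p,M=None):
    s=env.read_state();C=R.from_rotvec(s['eef_rot']);M=C.as_matrix() if M is None else M
    w=(C.inv()*R.from_matrix(M)).as_rotvec()/np.deg2rad(45)
    d=M.T@(np.array(p)-s['position'])/30
    n=int(np.ceil(max(abs(w).max()/.155,1e-9)));m=int(np.ceil(max(abs(d).max()/.99,1e-9)))
    print('t',round(s['t'],2),'pos',s['position'].round(1),'op',round(s['opening'],1),'F',s['contact_force'].round(1))
    print('turn',n,(w/n).round(3),'then shift',m,(d/m).round(3))
E
python3 - <<'E'
from h import *
plan([400,-165,260],down())
E
```

```text
t 0.15 pos [ 128.2 -508.8  230.9] op 85.5 F [ 0.2  0.7 -0.7]
turn 3 [ 0.127 -0.     0.   ] then shift 13 [-0.075  0.65  -0.917]
```

Call:
servo_tool([
  {"wx":0.127},
  {"wx":0.127},
  {"wx":0.127},
  {"tx":-0.075,"ty":0.65,"tz":-0.917},
  {"tx":-0.075,"ty":0.65,"tz":-0.917},
])

```text
invalid input at $.motion[0]: expected keys tx, ty, tz, wx, wy, wz
```

Call:
servo_tool([
  {"tx":-0.075,"ty":0.65,"tz":-0.917},
  {"tx":-0.075,"ty":0.65,"tz":-0.917},
  {"tx":-0.075,"ty":0.65,"tz":-0.917},
  {"tx":-0.075,"ty":0.65,"tz":-0.917},
  {"tx":-0.075,"ty":0.65,"tz":-0.917},
])

```text
invalid input at $.motion[0]: expected keys tx, ty, tz, wx, wy, wz
```

Call:
servo_tool([
  {"tx":-0.075,"ty":0.65,"tz":-0.917},
  {"tx":-0.075,"ty":0.65,"tz":-0.917},
  {"tx":-0.075,"ty":0.65,"tz":-0.917},
  {"tx":-0.075,"ty":0.65,"tz":-0.917},
  {"tx":-0.075,"ty":0.65,"tz":-0.917},
])

```text
invalid input at $.motion[0]: expected keys tx, ty, tz, wx, wy, wz
```

Call:
servo_tool([
  {"tx":-0.075,"ty":0.65,"tz":-0.917},
  {},
  {},
  {},
])

```text
invalid input at $.motion[0]: expected keys tx, ty, tz, wx, wy, wz
```

Run:
```python
from h import *
s=env.read_state();plan([400,-165,260],down());print(s['q'].round(2))
c=get_calibration('wrist');a=read_camera('wrist');cv2.imwrite('pics/w1raw.png',a)
np.save('w1.npy',np.r_[c['rvec'].ravel(),c['tvec'].ravel()])
cv2.imwrite('pics/w1.png',cv2.resize(a,None,fx=1.42,fy=1.42,interpolation=cv2.INTER_CUBIC))
print(proj('wrist',[[527.5,-161,58],[527.5,-161,0],[404.6,-173.3,88]],c))
```

```text
t 0.15 pos [ 128.2 -508.8  230.9] op 85.5 F [ 0.2  0.7 -0.7]
turn 3 [ 0.127 -0.     0.   ] then shift 13 [-0.075  0.65  -0.917]
[-1.46  0.29 -0.15  1.13 -0.    1.43]
[[ 100.42644164 -149.44260838]
 [ 116.61731254 -128.67149884]
 [  58.69314043  -92.9811875 ]]
```

View pics/w1.png

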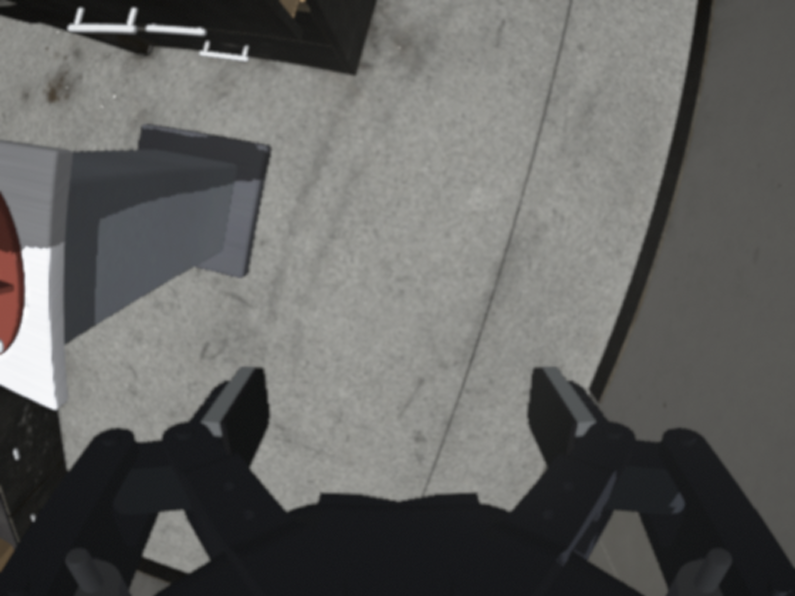

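The rows need all six keys; that picture showed the start view again. Re-sending.

Call:
servo_tool([
  {"tx":0,"ty":0,"tz":0,"wx":0.127,"wy":0,"wz":0},
  {"tx":0,"ty":0,"tz":0,"wx":0.127,"wy":0,"wz":0},
  {"tx":0,"ty":0,"tz":0,"wx":0.127,"wy":0,"wz":0},
  {"tx":-0.075,"ty":0.65,"tz":-0.917,"wx":0,"wy":0,"wz":0},
  {"tx":-0.075,"ty":0.65,"tz":-0.917,"wx":0,"wy":0,"wz":0},
])

```text
t: 0.62
position: [169.8, -456.1, 235.2]
eef_rot: [1.25, 1.183, -1.25]
contact_force: [2.1, 1.0, 1.2]
opening: 85.8
```

Call:
servo_tool([
  {"tx":-0.075,"ty":0.65,"tz":-0.917,"wx":0,"wy":0,"wz":0},
  {"tx":-0.075,"ty":0.65,"tz":-0.917,"wx":0,"wy":0,"wz":0},
  {"tx":-0.075,"ty":0.65,"tz":-0.917,"wx":0,"wy":0,"wz":0},
  {"tx":-0.075,"ty":0.65,"tz":-0.917,"wx":0,"wy":0,"wz":0},
  {"tx":-0.075,"ty":0.65,"tz":-0.917,"wx":0,"wy":0,"wz":0},
])

```text
t: 1.03
position: [275.3, -322.5, 247.1]
eef_rot: [1.248, 1.184, -1.248]
contact_force: [0.5, -1.4, 0.5]
opening: 85.3
```

Call:
servo_tool([
  {"tx":-0.075,"ty":0.65,"tz":-0.917,"wx":0,"wy":0,"wz":0},
  {"tx":-0.075,"ty":0.65,"tz":-0.917,"wx":0,"wy":0,"wz":0},
  {"tx":-0.075,"ty":0.65,"tz":-0.917,"wx":0,"wy":0,"wz":0},
  {"tx":-0.075,"ty":0.65,"tz":-0.917,"wx":0,"wy":0,"wz":0},
  {"tx":-0.075,"ty":0.65,"tz":-0.917,"wx":0,"wy":0,"wz":0},
])

```text
t: 1.45
position: [380.0, -190.2, 258.5]
eef_rot: [1.248, 1.184, -1.248]
contact_force: [1.1, -0.2, -0.3]
opening: 85.3
```

Call:
servo_tool([
  {"tx":-0.075,"ty":0.65,"tz":-0.917,"wx":0,"wy":0,"wz":0},
  {"tx":0,"ty":0,"tz":0,"wx":0,"wy":0,"wz":0},
  {"tx":0,"ty":0,"tz":0,"wx":0,"wy":0,"wz":0},
  {"tx":0,"ty":0,"tz":0,"wx":0,"wy":0,"wz":0},
])

```text
t: 1.78
position: [399.9, -165.2, 260.4]
eef_rot: [1.247, 1.185, -1.248]
contact_force: [0.0, -0.8, -0.3]
opening: 85.4
```

Run:
```python
from h import *
s=env.read_state();plan([400,-165,260],down());print(s['q'].round(2))
c=get_calibration('wrist');a=read_camera('wrist');cv2.imwrite('pics/w2raw.png',a)
np.save('w2.npy',np.r_[c['rvec'].ravel(),c['tvec'].ravel()])
cv2.imwrite('pics/w2.png',cv2.resize(a,None,fx=1.42,fy=1.42,interpolation=cv2.INTER_CUBIC))
print(proj('wrist',[[527.5,-161,58],[527.5,-161,0],[404.6,-173.3,88]],c)*1.42)
```

```text
t 1.78 pos [ 399.9 -165.2  260.4] op 85.4 F [ 0.  -0.8 -0.3]
turn 1 [0.001 0.    0.001] then shift 1 [ 0.012  0.002 -0.008]
[-0.56  0.1  -0.32  1.15 -0.    2.63]
[[382.93410868  87.27910489]
 [385.10938272  97.70802291]
 [408.7488164  256.85369798]]
```

View image.

View pics/w2.png

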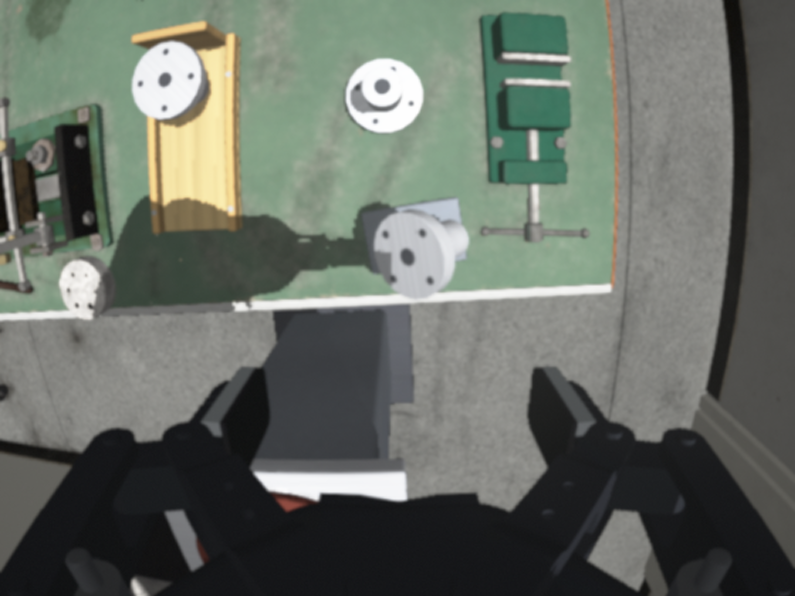

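```bash
cat > fit.py <<'E'
from h import *
w=np.load('w2.npy');cw=dict(rvec=w[:3],tvec=w[3:],mtx=get_calibration('wrist')['mtx']);ct=get_calibration('top')
iw=cv2.cvtColor(cv2.imread('pics/w2raw.png'),6).astype(float);it=cv2.cvtColor(cv2.imread('pics/top0.png'),6).astype(float)
def cen(im,u,v,h):
    u0,v0=int(round(u)),int(round(v));a=im[v0-h:v0+h+1,u0-h:u0+h+1];d=np.clip(np.median(a)-8-a,0,None)
    y,x=np.mgrid[-h:h+1,-h:h+1];return u0+(d*x).sum()/d.sum(),v0+(d*y).sum()/d.sum()
W=[cen(iw,(x+.5)/1.42-.5,(y+.5)/1.42-.5,4) for x,y in[(386,234),(424,227),(391,282),(431,276),(408,257)]]
T=[cen(it,(x+.5)/3.8-.5+230,(y+.5)/3.8-.5+170,2) for x,y in[(456,357),(505,352),(464,414),(515,410),(485,383)]]
print((np.array(W)*1.42).round(1).tolist());print((((np.array(T)-[230,170])*3.8)).round(1).tolist())
def pts(p):
    az,l,ph,r=p[3:];zx=np.array([np.cos(az)*np.sin(l),np.sin(az)*np.sin(l),-np.cos(l)])
    h=np.array([-np.sin(az),np.cos(az),0]);e=np.cross(zx,h)
    A=[ph,ph+np.pi/2,ph-np.pi/2,ph+np.pi]
    return np.array([p[:3]+r*(np.cos(a)*h+np.sin(a)*e) for a in A]+[p[:3]])
def res(p):
    q=pts(p);return np.r_[(proj('wrist',q,cw)-W).ravel(),(proj('top',q,ct)-T).ravel()*1.0,(p[2]-88)/3,(p[4]-.698)*20]
best=None
for ph in np.arange(0,6.3,.4):
    r=least_squares(res,[405,-173,88,-1.5,.698,ph,23],loss='soft_l1')
    if best is None or r.cost<best.cost:best=r
print(best.x.round(3),np.rad2deg(best.x[3:5]),best.cost);print(best.fun.round(1))
E
python3 fit.py
python3 - <<'E'
from h import *
w=np.load('w2.npy');cw=dict(rvec=w[:3],tvec=w[3:],mtx=get_calibration('wrist')['mtx'])
g=lambda x,y:((x+.5)/1.42-.5,(y+.5)/1.42-.5)
for n,uv,z in[("first",g(165.5,80),64),("stand top",g(382,87),58),("stand fl",g(385,95.5),12),("trayendL in",g(160,232),20),("trayendR in",g(229,231),20),("block",g(84,286),22)]:print(n,at('wrist',uv,z,cw))
print(tray(-168,35),tray(-168,-35))
E
```

```text
[[384.9, 233.8], [421.5, 231.2], [390.4, 278.2], [429.2, 279.2], [nan, nan]]
[[453.8, 355.2], [503.0, 350.5], [461.6, 412.6], [512.6, 408.4], [482.0, 380.8]]
first [555.4   9.7  64. ]
stand top [ 527.9 -160.2   58. ]
stand fl [ 527.9 -161.1   12. ]
trayendL in [428.4  52.1  20. ]
trayendR in [423.  -18.3  20. ]
block [383.2 155.9  22. ]
[426.4637519   51.35113217] [422.79743024 -18.55278822]fit.py:6: RuntimeWarning: invalid value encountered in scalar divide
  y,x=np.mgrid[-h:h+1,-h:h+1];return u0+(d*x).sum()/d.sum(),v0+(d*y).sum()/d.sum()
Traceback (most recent call last):
  File "fit.py", line 19, in <module>
    r=least_squares(res,[405,-173,88,-1.5,.698,ph,23],loss='soft_l1')
ValueError: Residuals are not finite in the initial point.
```

```bash
sed -i 's/np.median(a)-8-a/np.percentile(a,75)-12-a/' fit.py; python3 fit.py
python3 - <<'E'
from h import *
plan([527.7,-160.7,130],down(TY+np.pi))
E
```

```text
[[384.9, 233.8], [421.5, 231.2], [390.1, 278.4], [429.2, 279.2], [406.7, 256.3]]
[[453.8, 355.3], [503.1, 350.5], [461.6, 412.7], [512.6, 408.4], [482.3, 381.4]]
[ 405.267 -171.707   88.276   -1.535    0.68     5.419   23.539] [-87.93390431  38.9773106 ] 1.580319823525524
[ 0.  -0.1  0.5  0.2  1.3  0.3 -0.2  0.3 -0.2 -0.1 -0.5 -0.1 -0.3 -0.4
 -0.3 -0.2 -0.5 -0.4 -0.3 -0.2  0.1 -0.4]
t 1.83 pos [ 399.7 -165.7  260.4] op 84.8 F [-0.3  0.  -0.9]
turn 26 [ 0.154  0.    -0.   ] then shift 5 [ 0.869 -0.85   0.078]
```

Call:
servo_tool([
  {"tx":0,"ty":0,"tz":0,"wx":-0.154,"wy":0,"wz":0},
  {"tx":0,"ty":0,"tz":0,"wx":-0.154,"wy":0,"wz":0},
  {"tx":0,"ty":0,"tz":0,"wx":-0.154,"wy":0,"wz":0},
  {"tx":0,"ty":0,"tz":0,"wx":-0.154,"wy":0,"wz":0},
  {"tx":0,"ty":0,"tz":0,"wx":-0.154,"wy":0,"wz":0},
])

```text
t: 2.25
position: [399.4, -166.4, 260.5]
eef_rot: [0.791, 1.422, -0.791]
contact_force: [-0.2, -0.1, 0.2]
opening: 85.7
```

Call:
servo_tool([
  {"tx":0,"ty":0,"tz":0,"wx":-0.154,"wy":0,"wz":0},
  {"tx":0,"ty":0,"tz":0,"wx":-0.154,"wy":0,"wz":0},
  {"tx":0,"ty":0,"tz":0,"wx":-0.154,"wy":0,"wz":0},
  {"tx":0,"ty":0,"tz":0,"wx":-0.154,"wy":0,"wz":0},
  {"tx":0,"ty":0,"tz":0,"wx":-0.154,"wy":0,"wz":0},
])

```text
t: 2.67
position: [399.4, -166.4, 260.5]
eef_rot: [0.322, 1.547, -0.322]
contact_force: [-0.4, 0.7, -0.2]
opening: 85.6
```

Call:
servo_tool([
  {"tx":0,"ty":0,"tz":0,"wx":-0.154,"wy":0,"wz":0},
  {"tx":0,"ty":0,"tz":0,"wx":-0.154,"wy":0,"wz":0},
  {"tx":0,"ty":0,"tz":0,"wx":-0.154,"wy":0,"wz":0},
  {"tx":0,"ty":0,"tz":0,"wx":-0.154,"wy":0,"wz":0},
  {"tx":0,"ty":0,"tz":0,"wx":-0.154,"wy":0,"wz":0},
])

```text
t: 3.08
position: [399.4, -166.4, 260.4]
eef_rot: [-0.153, 1.566, 0.153]
contact_force: [-0.1, -0.2, 0.4]
opening: 85.3
```

Call:
servo_tool([
  {"tx":0,"ty":0,"tz":0,"wx":-0.154,"wy":0,"wz":0},
  {"tx":0,"ty":0,"tz":0,"wx":-0.154,"wy":0,"wz":0},
  {"tx":0,"ty":0,"tz":0,"wx":-0.154,"wy":0,"wz":0},
  {"tx":0,"ty":0,"tz":0,"wx":-0.154,"wy":0,"wz":0},
  {"tx":0,"ty":0,"tz":0,"wx":-0.154,"wy":0,"wz":0},
])

```text
t: 3.5
position: [399.4, -166.4, 260.5]
eef_rot: [-0.625, 1.479, 0.625]
contact_force: [0.0, 0.0, 0.2]
opening: 85.5
```

Call:
servo_tool([
  {"tx":0,"ty":0,"tz":0,"wx":-0.154,"wy":0,"wz":0},
  {"tx":0,"ty":0,"tz":0,"wx":-0.154,"wy":0,"wz":0},
  {"tx":0,"ty":0,"tz":0,"wx":-0.154,"wy":0,"wz":0},
  {"tx":0,"ty":0,"tz":0,"wx":-0.154,"wy":0,"wz":0},
  {"tx":0,"ty":0,"tz":0,"wx":-0.154,"wy":0,"wz":0},
])

```text
t: 3.92
position: [399.4, -166.4, 260.5]
eef_rot: [-1.085, 1.284, 1.086]
contact_force: [-0.3, -0.1, -0.1]
opening: 85.3
```

Call:
servo_tool([
  {"tx":0,"ty":0,"tz":0,"wx":-0.154,"wy":0,"wz":0},
  {"tx":0.4,"ty":-0.85,"tz":0.078,"wx":0,"wy":0,"wz":0},
  {"tx":0.4,"ty":-0.85,"tz":0.078,"wx":0,"wy":0,"wz":0},
  {"tx":0.4,"ty":-0.85,"tz":0.078,"wx":0,"wy":0,"wz":0},
  {"tx":0.4,"ty":-0.85,"tz":0.078,"wx":0,"wy":0,"wz":0},
])

```text
t: 4.33
position: [502.9, -162.4, 212.0]
eef_rot: [-1.171, 1.233, 1.171]
contact_force: [-0.7, -0.4, 0.4]
opening: 85.2
```

Call:
servo_tool([
  {"tx":0.4,"ty":-0.85,"tz":0.078,"wx":0,"wy":0,"wz":0},
  {"tx":0,"ty":0,"tz":0,"wx":0,"wy":0,"wz":0},
  {"tx":0,"ty":0,"tz":0,"wx":0,"wy":0,"wz":0},
])

```text
t: 4.58
position: [527.5, -160.8, 199.3]
eef_rot: [-1.17, 1.234, 1.174]
contact_force: [0.2, 0.3, 0.2]
opening: 85.5
```

Run:
```python
from h import *
plan([527.7,-160.7,20],down(TY+np.pi));print(env.read_state()['q'].round(2))
```

```text
t 4.58 pos [ 527.5 -160.8  199.3] op 85.5 F [0.2 0.3 0.2]
turn 1 [ 0.002  0.001 -0.003] then shift 7 [ 0.854 -0.001  0.   ]
[-0.43  0.36 -0.14  1.07 -0.   -0.38]
```

Call:
servo_tool([
  {"tx":1,"ty":0,"tz":0,"wx":0,"wy":0,"wz":0},
  {"tx":1,"ty":0,"tz":0,"wx":0,"wy":0,"wz":0},
  {"tx":1,"ty":0,"tz":0,"wx":0,"wy":0,"wz":0},
  {"tx":1,"ty":0,"tz":0,"wx":0,"wy":0,"wz":0},
  {"tx":1,"ty":0,"tz":0,"wx":0,"wy":0,"wz":0},
])

```text
t: 5.0
position: [527.0, -161.0, 50.4]
eef_rot: [-1.172, 1.233, 1.171]
contact_force: [0.2, -0.7, 0.4]
opening: 85.6
```

Call:
servo_tool([
  {"tx":0.65,"ty":0,"tz":0,"wx":0,"wy":0,"wz":0},
  {"tx":0.3,"ty":0,"tz":0,"wx":0,"wy":0,"wz":0},
  {"tx":0,"ty":0,"tz":0,"wx":0,"wy":0,"wz":0},
  {"tx":0,"ty":0,"tz":0,"wx":0,"wy":0,"wz":0},
])

```text
t: 5.33
position: [528.0, -160.6, 23.1]
eef_rot: [-1.172, 1.232, 1.172]
contact_force: [0.2, 0.4, -0.2]
opening: 85.2
```

Call:
servo_tool([
  {"tx":0,"ty":0,"tz":0,"wx":0,"wy":0,"wz":0},
  {"tx":0,"ty":0,"tz":0,"wx":0,"wy":0,"wz":0},
  {"tx":0,"ty":0,"tz":0,"wx":0,"wy":0,"wz":0},
  {"tx":0,"ty":0,"tz":0,"wx":0,"wy":0,"wz":0},
  {"tx":0,"ty":0,"tz":0,"wx":0,"wy":0,"wz":0},
], gripper=1, force=60)

```text
t: 5.75
position: [528.5, -159.9, 22.8]
eef_rot: [-1.174, 1.231, 1.172]
contact_force: [-3.0, 1.1, 10.6]
opening: 28.8
```

Call:
servo_tool([
  {"tx":0,"ty":0,"tz":0,"wx":0,"wy":0,"wz":0},
  {"tx":0,"ty":0,"tz":0,"wx":0,"wy":0,"wz":0},
  {"tx":0,"ty":0,"tz":0,"wx":0,"wy":0,"wz":0},
])

```text
t: 6.0
position: [528.5, -159.9, 22.9]
eef_rot: [-1.174, 1.232, 1.172]
contact_force: [-1.8, 1.4, 7.1]
opening: 28.9
```

Call:
servo_tool([
  {"tx":-0.7,"ty":0,"tz":0,"wx":0,"wy":0,"wz":0},
  {"tx":-1,"ty":0,"tz":0,"wx":0,"wy":0,"wz":0},
  {"tx":-1,"ty":0,"tz":0,"wx":0,"wy":0,"wz":0},
  {"tx":0,"ty":0,"tz":0,"wx":0,"wy":0,"wz":0},
])

```text
t: 6.33
position: [531.0, -161.0, 108.2]
eef_rot: [-1.178, 1.229, 1.167]
contact_force: [1.2, -1.0, -1.7]
opening: 28.2
```

Run:
```python
from h import *
x,y=tray(-112);plan([x,y,100],down(TY+np.pi))
```

```text
t 6.33 pos [ 531.  -161.   108.2] op 28.2 F [ 1.2 -1.  -1.7]
turn 1 [ 0.004 -0.003  0.009] then shift 6 [0.046 0.33  0.953]
```

Call:
servo_tool([
  {"tx":0,"ty":0.33,"tz":0.953,"wx":0,"wy":0,"wz":0},
  {"tx":0,"ty":0.33,"tz":0.953,"wx":0,"wy":0,"wz":0},
  {"tx":0,"ty":0.33,"tz":0.953,"wx":0,"wy":0,"wz":0},
  {"tx":0,"ty":0.33,"tz":0.953,"wx":0,"wy":0,"wz":0},
  {"tx":0,"ty":0.33,"tz":0.953,"wx":0,"wy":0,"wz":0},
])

```text
t: 6.75
position: [484.7, -13.3, 102.6]
eef_rot: [-1.172, 1.233, 1.173]
contact_force: [0.3, 0.6, -2.3]
opening: 28.7
```

Call:
servo_tool([
  {"tx":0,"ty":0.33,"tz":0.953,"wx":0,"wy":0,"wz":0},
  {"tx":0,"ty":0,"tz":0,"wx":0,"wy":0,"wz":0},
  {"tx":0,"ty":0,"tz":0,"wx":0,"wy":0,"wz":0},
  {"tx":0,"ty":0,"tz":0,"wx":0,"wy":0,"wz":0},
])

```text
t: 7.08
position: [477.3, 14.3, 102.9]
eef_rot: [-1.174, 1.232, 1.173]
contact_force: [-0.0, -0.5, -1.7]
opening: 28.5
```

Run:
```python
from h import *
x,y=tray(-112);plan([x,y,32],down(TY+np.pi))
c=get_calibration('wrist');a=read_camera('wrist');cv2.imwrite('pics/w3raw.png',a)
np.save('w3.npy',np.r_[c['rvec'].ravel(),c['tvec'].ravel()])
cv2.imwrite('pics/w3.png',cv2.resize(a,None,fx=1.42,fy=1.42,interpolation=cv2.INTER_CUBIC))
```

```text
t 7.08 pos [477.3  14.3 102.9] op 28.5 F [-0.  -0.5 -1.7]
turn 1 [ 0.005 -0.     0.   ] then shift 3 [ 0.787 -0.036 -0.008]
```

View pics/w3.png

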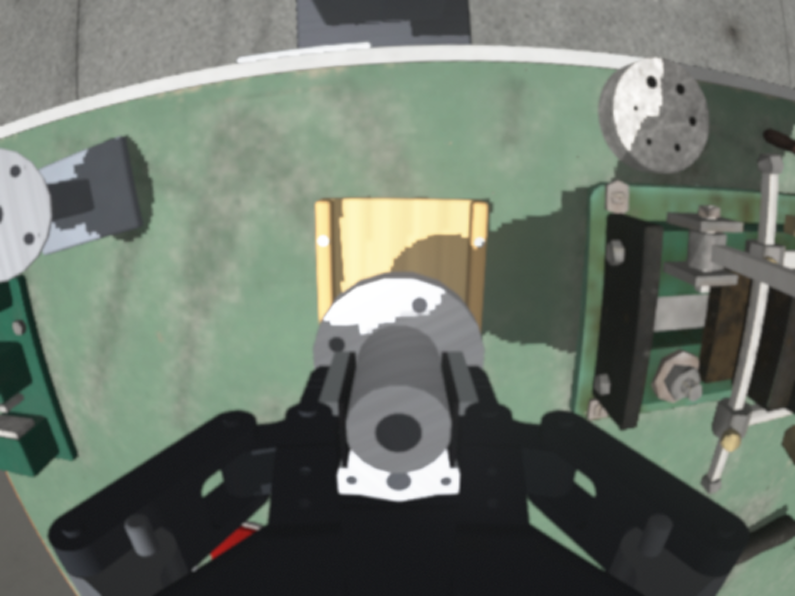

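Run:
```python
from h import *
w=np.load('w3.npy');cw=dict(rvec=w[:3],tvec=w[3:],mtx=get_calibration('wrist')['mtx'])
g=lambda x,y:((x+.5)/1.42-.5,(y+.5)/1.42-.5)
for uv in[(336,201),(472,201),(318,201),(488,201)]:print(at('wrist',g(*uv),20,cw))
print(tray(-168,-35),tray(-168,35),tray(-168,-43),tray(-168,43))
# flange edge lateral: circle r32 at z=flange top
s=env.read_state();p=s['position'];zf=p[2]-22.9+12
C=np.array([p[0],p[1],zf]);a=np.linspace(0,2*np.pi,73)
q=proj('wrist',C+32*np.c_[np.cos(a),np.sin(a),0*a],cw)*1.42;print(q.min(0).round(1),q.max(0).round(1))
```

```text
[423.9 -13.9  20. ]
[427.   52.8  20. ]
[423.3 -22.9  20. ]
[427.2  60.9  20. ]
[422.79743024 -18.55278822] [426.4637519   51.35113217] [422.37842205 -26.54180769] [426.88276009  59.34015164]
[311.  276.6] [484.2 434.1]
```

Call:
servo_tool([
  {"tx":0.8,"ty":0,"tz":-0.01,"wx":0,"wy":0,"wz":0},
  {"tx":0.8,"ty":0,"tz":-0.01,"wx":0,"wy":0,"wz":0},
  {"tx":0.5,"ty":0,"tz":0,"wx":0,"wy":0,"wz":0},
  {"tx":0.2,"ty":0,"tz":0,"wx":0,"wy":0,"wz":0},
  {"tx":0,"ty":0,"tz":0,"wx":0,"wy":0,"wz":0},
])

```text
t: 7.55
position: [476.4, 13.1, 32.8]
eef_rot: [-1.171, 1.234, 1.174]
contact_force: [-1.1, -0.4, -1.7]
opening: 28.1
```

Call:
servo_tool([
  {"tx":0.04,"ty":0,"tz":0,"wx":0,"wy":0,"wz":0},
  {"tx":0.04,"ty":0,"tz":0,"wx":0,"wy":0,"wz":0},
  {"tx":0,"ty":0,"tz":0,"wx":0,"wy":0,"wz":0},
])

```text
t: 7.8
position: [477.9, 13.6, 32.3]
eef_rot: [-1.173, 1.231, 1.171]
contact_force: [-0.1, 0.5, -2.4]
opening: 28.3
```

Call:
servo_tool([
  {"tx":0.04,"ty":0,"tz":0,"wx":0,"wy":0,"wz":0},
  {"tx":0.04,"ty":0,"tz":0,"wx":0,"wy":0,"wz":0},
  {"tx":0,"ty":0,"tz":0,"wx":0,"wy":0,"wz":0},
])

```text
t: 8.05
position: [477.2, 13.9, 29.4]
eef_rot: [-1.173, 1.232, 1.173]
contact_force: [-0.3, 0.4, -2.3]
opening: 28.5
```

Call:
servo_tool([
  {"tx":0.03,"ty":0,"tz":0,"wx":0,"wy":0,"wz":0},
  {"tx":0,"ty":0,"tz":0,"wx":0,"wy":0,"wz":0},
])

```text
t: 8.22
position: [477.3, 13.9, 28.8]
eef_rot: [-1.173, 1.232, 1.173]
contact_force: [-2.6, -0.2, 5.1]
opening: 28.7
```

Call:
servo_tool([
  {"tx":0.03,"ty":0,"tz":0,"wx":0,"wy":0,"wz":0},
  {"tx":0,"ty":0,"tz":0,"wx":0,"wy":0,"wz":0},
])

```text
t: 8.38
position: [477.3, 13.9, 28.8]
eef_rot: [-1.173, 1.232, 1.172]
contact_force: [-6.7, 0.0, 20.9]
opening: 28.8
```

Call:
servo_tool([
  {"tx":-0.032,"ty":0,"tz":0,"wx":0,"wy":0,"wz":0},
  {"tx":0,"ty":-0.15,"tz":0,"wx":0,"wy":0,"wz":0},
  {"tx":0,"ty":-0.15,"tz":0,"wx":0,"wy":0,"wz":0},
  {"tx":0,"ty":-0.15,"tz":0,"wx":0,"wy":0,"wz":0},
  {"tx":0,"ty":-0.15,"tz":0,"wx":0,"wy":0,"wz":0},
])

```text
t: 8.8
position: [492.4, 13.3, 28.9]
eef_rot: [-1.17, 1.236, 1.177]
contact_force: [-14.8, 0.5, 23.0]
opening: 29.0
```

Call:
servo_tool([
  {"tx":0,"ty":-0.1,"tz":0,"wx":0,"wy":0,"wz":0},
  {"tx":0,"ty":-0.1,"tz":0,"wx":0,"wy":0,"wz":0},
  {"tx":0,"ty":0,"tz":0,"wx":0,"wy":0,"wz":0},
])

```text
t: 9.05
position: [499.8, 12.9, 28.8]
eef_rot: [-1.172, 1.234, 1.175]
contact_force: [-10.4, 0.4, 17.3]
opening: 28.7
```

Run:
```python
from h import *
x,y=tray(-79);plan([x,y+1,29],down(TY+np.pi));print(env.read_state()['moment'])
c=get_calibration('wrist');a=read_camera('wrist');cv2.imwrite('pics/w4raw.png',a)
```

```text
t 9.05 pos [499.8  12.9  28.8] op 28.7 F [-10.4   0.4  17.3]
turn 1 [ 0.004  0.    -0.004] then shift 1 [-0.005 -0.457  0.02 ]
[0.15897572 2.03199219 0.009164  ]
```

Call:
servo_tool([
  {"tx":-0.025,"ty":-0.07,"tz":0,"wx":0,"wy":0,"wz":0},
  {"tx":0,"ty":-0.07,"tz":0,"wx":0,"wy":0,"wz":0},
  {"tx":0,"ty":-0.07,"tz":0,"wx":0,"wy":0,"wz":0},
])

```text
t: 9.35
position: [508.1, 12.3, 29.1]
eef_rot: [-1.173, 1.232, 1.172]
contact_force: [1.1, 0.7, -2.7]
opening: 28.6
```

Call:
servo_tool([
  {"tx":0,"ty":-0.07,"tz":0,"wx":0,"wy":0,"wz":0},
  {"tx":0,"ty":-0.07,"tz":0,"wx":0,"wy":0,"wz":0},
  {"tx":0,"ty":0,"tz":0,"wx":0,"wy":0,"wz":0},
])

```text
t: 9.6
position: [511.3, 12.2, 28.9]
eef_rot: [-1.172, 1.233, 1.174]
contact_force: [-3.6, -0.4, 0.6]
opening: 28.9
```

Call:
servo_tool([
  {"tx":0,"ty":-0.04,"tz":0,"wx":0,"wy":0,"wz":0},
  {"tx":0,"ty":-0.02,"tz":0,"wx":0,"wy":0,"wz":0},
  {"tx":0,"ty":0,"tz":0,"wx":0,"wy":0,"wz":0},
])

```text
t: 9.85
position: [513.5, 12.1, 29.0]
eef_rot: [-1.173, 1.232, 1.173]
contact_force: [-0.7, 0.2, -1.9]
opening: 28.9
```

Call:
servo_tool([
  {"tx":0,"ty":-0.04,"tz":0,"wx":0,"wy":0,"wz":0},
  {"tx":0,"ty":-0.02,"tz":0,"wx":0,"wy":0,"wz":0},
  {"tx":0,"ty":0,"tz":0,"wx":0,"wy":0,"wz":0},
])

```text
t: 10.1
position: [513.9, 12.0, 28.9]
eef_rot: [-1.172, 1.234, 1.175]
contact_force: [-7.2, 0.4, 2.6]
opening: 28.8
```

Call:
servo_tool([
  {"tx":0,"ty":-0.03,"tz":0,"wx":0,"wy":0,"wz":0},
  {"tx":0,"ty":0,"tz":0,"wx":0,"wy":0,"wz":0},
  {"tx":0,"ty":0,"tz":0,"wx":0,"wy":0,"wz":0},
])

```text
t: 10.35
position: [513.9, 12.0, 28.9]
eef_rot: [-1.171, 1.235, 1.176]
contact_force: [-10.0, -0.3, 6.8]
opening: 28.6
```

Call:
servo_tool([
  {"tx":0,"ty":-0.03,"tz":0,"wx":0,"wy":0,"wz":0},
  {"tx":0,"ty":0,"tz":0,"wx":0,"wy":0,"wz":0},
  {"tx":0,"ty":0,"tz":0,"wx":0,"wy":0,"wz":0},
])

```text
t: 10.6
position: [513.9, 12.1, 28.9]
eef_rot: [-1.17, 1.236, 1.177]
contact_force: [-13.6, -0.3, 10.2]
opening: 28.8
```

Call:
servo_tool([
  {"tx":0,"ty":0,"tz":0,"wx":0,"wy":0,"wz":0},
  {"tx":0,"ty":0,"tz":0,"wx":0,"wy":0,"wz":0},
  {"tx":0,"ty":0,"tz":0,"wx":0,"wy":0,"wz":0},
  {"tx":0,"ty":0,"tz":0,"wx":0,"wy":0,"wz":0},
], gripper=-0.3)

```text
t: 10.93
position: [518.0, 11.8, 29.4]
eef_rot: [-1.174, 1.231, 1.172]
contact_force: [0.0, -0.2, -0.1]
opening: 55.5
```

Call:
servo_tool([
  {"tx":-0.3,"ty":0,"tz":0,"wx":0,"wy":0,"wz":0},
  {"tx":-0.7,"ty":0,"tz":0,"wx":0,"wy":0,"wz":0},
  {"tx":-1,"ty":0,"tz":0,"wx":0,"wy":0,"wz":0},
  {"tx":-1,"ty":0,"tz":0,"wx":0,"wy":0,"wz":0},
  {"tx":-1,"ty":0,"tz":0,"wx":0,"wy":0,"wz":0},
])

```text
t: 11.35
position: [517.0, 11.9, 151.2]
eef_rot: [-1.173, 1.232, 1.173]
contact_force: [0.9, 0.4, -0.8]
opening: 55.2
```

Call:
servo_tool([
  {"tx":-1,"ty":0.7,"tz":0,"wx":0,"wy":0,"wz":0},
  {"tx":-1,"ty":0.7,"tz":0,"wx":0,"wy":0,"wz":0},
  {"tx":-1,"ty":0.7,"tz":0,"wx":0,"wy":0,"wz":0},
  {"tx":-1,"ty":0.7,"tz":0,"wx":0,"wy":0,"wz":0},
  {"tx":0,"ty":0,"tz":0,"wx":0,"wy":0,"wz":0},
], gripper=-1)

```text
t: 11.77
position: [432.4, 16.1, 275.1]
eef_rot: [-1.177, 1.227, 1.168]
contact_force: [1.9, -0.4, 0.8]
opening: 85.4
```

Run:
```python
from h import *
for n in('top','scene','wrist'):
    a=read_camera(n);cv2.imwrite(f'pics/{n}5.png',a)
t=cv2.resize(cv2.imread('pics/top5.png')[175:275,235:305],None,fx=5,fy=5,interpolation=2)
s=cv2.resize(cv2.imread('pics/scene5.png')[205:285,235:345],None,fx=3.6,fy=3.6,interpolation=2)
H=600;im=np.zeros((H,790,3),np.uint8);im[:500,:350]=t;im[:s.shape[0],360:360+s.shape[1]]=s
w=cv2.imread('pics/wrist5.png');im[300:600,360:760]=cv2.resize(w,(400,300));cv2.imwrite('pics/c5.png',im)
# grasp pose for tilted
az,l=np.deg2rad(-87),np.deg2rad(40)
x=np.array([np.cos(az)*np.sin(l),np.sin(az)*np.sin(l),-np.cos(l)])
for sg in(1,-1):
    z=sg*np.array([-np.sin(az),np.cos(az),0]);M=np.c_[x,np.cross(z,x),z]
    plan(np.array([405.3,-172,88])-80*x,M)
print(env.read_state()['q'].round(2))
```

```text
t 11.92 pos [433.5  15.9 269.8] op 85.7 F [ 0.3 -0.2 -1.3]
turn 12 [ 0.149  0.054 -0.06 ] then shift 7 [ 0.852 -0.123 -0.181]
t 11.92 pos [433.5  15.9 269.8] op 85.7 F [ 0.3 -0.2 -1.3]
turn 14 [-0.145  0.053  0.048] then shift 7 [0.852 0.123 0.181]
[-0.13  0.09 -0.3   1.18  0.   -0.08]
```

View pics/c5.png

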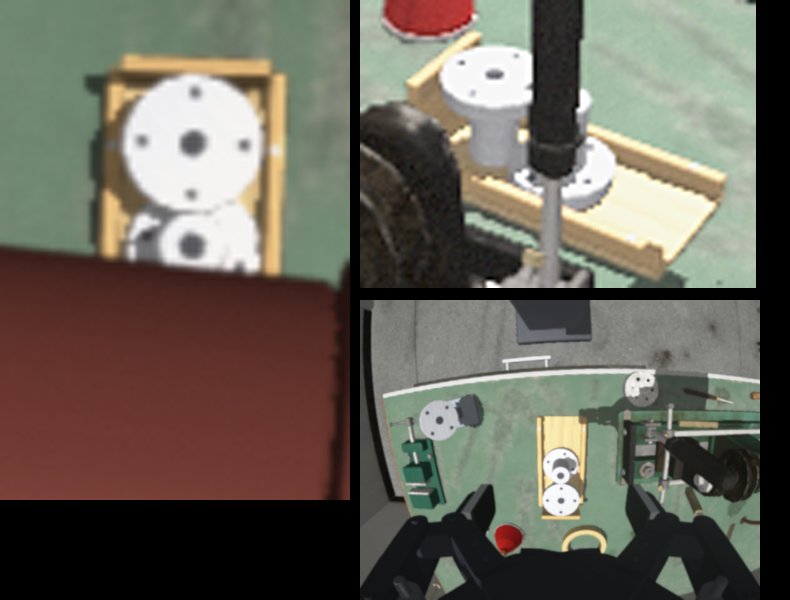

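```bash
cat >> h.py <<'E'
def tilt(az=-87,l=40,sg=1):
    az,l=np.deg2rad(az),np.deg2rad(l)
    x=np.array([np.cos(az)*np.sin(l),np.sin(az)*np.sin(l),-np.cos(l)]);z=sg*np.array([-np.sin(az),np.cos(az),0])
    return np.c_[x,np.cross(z,x),z]
E
python3 - <<'E'
from h import *
plan([410,-90,240])
E
```

```text
t 11.92 pos [433.5  15.9 269.8] op 85.7 F [ 0.3 -0.2 -1.3]
turn 1 [ 0.  0. -0.] then shift 4 [ 0.248  0.153 -0.891]
```

Call:
servo_tool([
  {"tx":0.25,"ty":0.15,"tz":-0.89,"wx":0,"wy":0,"wz":0},
  {"tx":0.25,"ty":0.15,"tz":-0.89,"wx":0,"wy":0,"wz":0},
  {"tx":0.25,"ty":0.15,"tz":-0.89,"wx":0,"wy":0,"wz":0},
  {"tx":0.25,"ty":0.15,"tz":-0.89,"wx":0,"wy":0,"wz":0},
])

```text
t: 12.25
position: [409.4, -90.7, 237.7]
eef_rot: [-1.172, 1.233, 1.175]
contact_force: [-0.4, 0.1, -0.5]
opening: 85.3
```

Call:
servo_tool([
  {"tx":0,"ty":0,"tz":0,"wx":0.149,"wy":0.054,"wz":-0.06},
  {"tx":0,"ty":0,"tz":0,"wx":0.149,"wy":0.054,"wz":-0.06},
  {"tx":0,"ty":0,"tz":0,"wx":0.149,"wy":0.054,"wz":-0.06},
  {"tx":0,"ty":0,"tz":0,"wx":0.149,"wy":0.054,"wz":-0.06},
])

```text
t: 12.58
position: [409.6, -90.3, 238.1]
eef_rot: [-1.024, 1.391, 0.636]
contact_force: [-0.4, 0.5, -0.3]
opening: 85.5
```

Call:
servo_tool([
  {"tx":0,"ty":0,"tz":0,"wx":0.149,"wy":0.054,"wz":-0.06},
  {"tx":0,"ty":0,"tz":0,"wx":0.149,"wy":0.054,"wz":-0.06},
  {"tx":0,"ty":0,"tz":0,"wx":0.149,"wy":0.054,"wz":-0.06},
  {"tx":0,"ty":0,"tz":0,"wx":0.149,"wy":0.054,"wz":-0.06},
])

```text
t: 12.92
position: [409.5, -89.8, 238.4]
eef_rot: [-0.843, 1.473, 0.108]
contact_force: [0.3, 0.0, -0.6]
opening: 85.0
```

Call:
servo_tool([
  {"tx":0,"ty":0,"tz":0,"wx":0.149,"wy":0.054,"wz":-0.06},
  {"tx":0,"ty":0,"tz":0,"wx":0.149,"wy":0.054,"wz":-0.06},
  {"tx":0,"ty":0,"tz":0,"wx":0.149,"wy":0.054,"wz":-0.06},
  {"tx":0,"ty":0,"tz":0,"wx":0.149,"wy":0.054,"wz":-0.06},
])

```text
t: 13.25
position: [409.6, -89.5, 238.3]
eef_rot: [-0.627, 1.487, -0.41]
contact_force: [0.8, -0.2, 0.6]
opening: 85.7
```

Run:
```python
from h import *
M=tilt();plan(np.array([405.3,-172,88])-60*M[:,0],M);print(env.read_state()['q'].round(2))
```

```text
t 13.25 pos [409.6 -89.5 238.3] op 85.7 F [ 0.8 -0.2  0.6]
turn 1 [ 0.104  0.039 -0.042] then shift 4 [ 0.899  0.281 -0.072]
[ 0.09  0.11 -0.55  0.9  -0.66  1.52]
```

Call:
servo_tool([
  {"tx":0,"ty":0,"tz":0,"wx":0.104,"wy":0.039,"wz":-0.042},
  {"tx":0.9,"ty":0.28,"tz":-0.07,"wx":0,"wy":0,"wz":0},
  {"tx":0.9,"ty":0.28,"tz":-0.07,"wx":0,"wy":0,"wz":0},
  {"tx":0.9,"ty":0.28,"tz":-0.07,"wx":0,"wy":0,"wz":0},
  {"tx":0.9,"ty":0.28,"tz":-0.07,"wx":0,"wy":0,"wz":0},
])

```text
t: 13.67
position: [403.4, -133.8, 132.6]
eef_rot: [-0.586, 1.484, -0.499]
contact_force: [1.0, -0.5, -0.6]
opening: 85.6
```

Call:
servo_tool([
  {"tx":0,"ty":0,"tz":0,"wx":0,"wy":0,"wz":0},
  {"tx":0,"ty":0,"tz":0,"wx":0,"wy":0,"wz":0},
])

```text
t: 13.83
position: [402.3, -133.8, 133.4]
eef_rot: [-0.585, 1.487, -0.5]
contact_force: [0.3, 0.4, -0.0]
opening: 85.5
```

Run:
```python
from h import *
M=tilt();plan(np.array([405.3,-172,88])-60*M[:,0],M)
c=get_calibration('wrist');a=read_camera('wrist');cv2.imwrite('pics/w6raw.png',a)
np.save('w6.npy',np.r_[c['rvec'].ravel(),c['tvec'].ravel()])
t=np.linspace(0,6.283,37)
for k,col in((0,(0,0,255)),):
    q=proj('wrist',np.array([405.3,-172,88])+32*(np.cos(t)[:,None]*M[:,1]+np.sin(t)[:,None]*M[:,2]),c)*1.42
    b=cv2.resize(a,None,fx=1.42,fy=1.42,interpolation=2)
    for u in q:cv2.circle(b,(int(u[0]),int(u[1])),1,col,-1)
cv2.imwrite('pics/w6.png',b)
```

```text
t 13.83 pos [ 402.3 -133.8  133.4] op 85.5 F [ 0.3  0.4 -0. ]
turn 1 [ 0.007 -0.003 -0.004] then shift 1 [-0.019 -0.005  0.032]
```

View pics/w6.png

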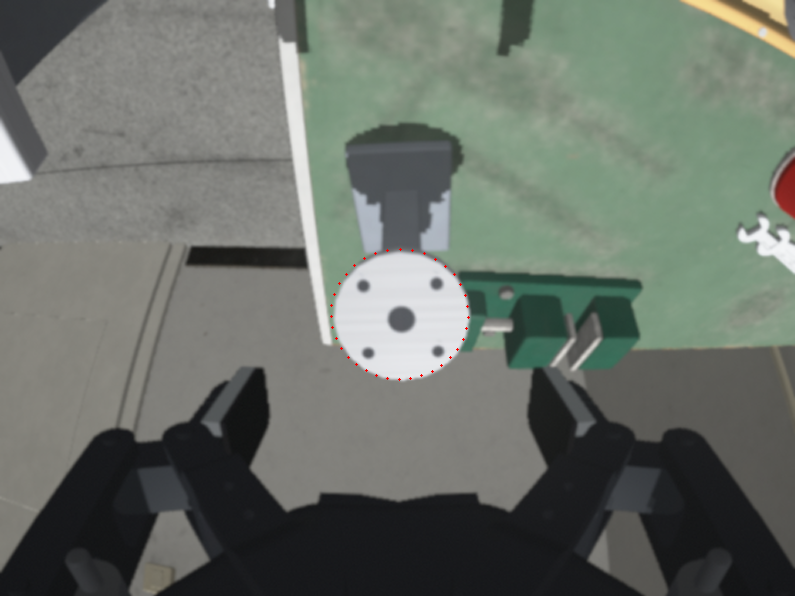

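Call:
servo_tool([
  {"tx":0.9,"ty":0,"tz":0.03,"wx":0,"wy":0,"wz":0},
  {"tx":0.9,"ty":0,"tz":0,"wx":0,"wy":0,"wz":0},
  {"tx":0.7,"ty":0,"tz":0,"wx":0,"wy":0,"wz":0},
  {"tx":0.4,"ty":0,"tz":0,"wx":0,"wy":0,"wz":0},
  {"tx":0,"ty":0,"tz":0,"wx":0,"wy":0,"wz":0},
])

```text
t: 14.3
position: [408.0, -189.7, 67.6]
eef_rot: [-0.584, 1.484, -0.501]
contact_force: [-0.8, 0.6, 0.7]
opening: 85.6
```

Call:
servo_tool([
  {"tx":0,"ty":0,"tz":0,"wx":0,"wy":0,"wz":0},
  {"tx":0,"ty":0,"tz":0,"wx":0,"wy":0,"wz":0},
  {"tx":0,"ty":0,"tz":0,"wx":0,"wy":0,"wz":0},
  {"tx":0,"ty":0,"tz":0,"wx":0,"wy":0,"wz":0},
  {"tx":0,"ty":0,"tz":0,"wx":0,"wy":0,"wz":0},
], gripper=1, force=70)

```text
t: 14.72
position: [406.6, -188.6, 69.2]
eef_rot: [-0.588, 1.484, -0.5]
contact_force: [-10.3, 5.9, 11.9]
opening: 61.9
```

Run:
```python
from h import *
M=tilt();plan(np.array([405.3,-172,88])+28*M[:,0],M)
```

```text
t 14.72 pos [ 406.6 -188.6   69.2] op 61.9 F [-10.3   5.9  11.9]
turn 1 [ 0.007  0.001 -0.002] then shift 1 [ 0.097  0.023 -0.015]
```

Call:
servo_tool([
  {"tx":-0.3,"ty":0,"tz":0,"wx":0,"wy":0,"wz":0},
  {"tx":-0.5,"ty":0,"tz":0,"wx":0,"wy":0,"wz":0},
  {"tx":-0.7,"ty":0,"tz":0,"wx":0,"wy":0,"wz":0},
  {"tx":-0.8,"ty":0,"tz":0,"wx":0,"wy":0,"wz":0},
  {"tx":-0.8,"ty":0,"tz":0,"wx":0,"wy":0,"wz":0},
])

```text
t: 15.13
position: [404.5, -128.3, 141.2]
eef_rot: [-0.585, 1.482, -0.499]
contact_force: [1.4, 0.7, -2.6]
opening: 61.4
```

Call:
servo_tool([
  {"tx":-0.8,"ty":0,"tz":0,"wx":0,"wy":0,"wz":0},
  {"tx":-0.4,"ty":0,"tz":0,"wx":0,"wy":0,"wz":0},
  {"tx":0,"ty":0,"tz":0,"wx":0,"wy":0,"wz":0},
  {"tx":0,"ty":0,"tz":0,"wx":0,"wy":0,"wz":0},
])

```text
t: 15.47
position: [404.1, -105.8, 167.8]
eef_rot: [-0.585, 1.48, -0.498]
contact_force: [-0.3, -0.5, -3.0]
opening: 61.7
```

Run:
```python
from h import *
p=env.read_state()['position'];print(p)
plan([p[0],p[1]+60,200]);plan([tray(-140)[0],tray(-140)[1]+1,180],down(TY+np.pi));plan([tray(-140)[0],tray(-140)[1]+1,180],down(TY))
```

```text
[ 404.12916066 -105.75839675  167.80376823]
t 15.47 pos [ 404.1 -105.8  167.8] op 61.7 F [-0.3 -0.5 -3. ]
turn 1 [-0.  0. -0.] then shift 3 [-0.701  0.282  0.039]
t 15.47 pos [ 404.1 -105.8  167.8] op 61.7 F [-0.3 -0.5 -3. ]
turn 12 [-0.148 -0.054  0.06 ] then shift 5 [-0.081 -0.28   0.827]
t 15.47 pos [ 404.1 -105.8  167.8] op 61.7 F [-0.3 -0.5 -3. ]
turn 14 [0.146 0.053 0.047] then shift 5 [-0.081  0.28  -0.827]
```

Call:
servo_tool([
  {"tx":0,"ty":0,"tz":0,"wx":-0.148,"wy":-0.054,"wz":0.06},
  {"tx":0,"ty":0,"tz":0,"wx":-0.148,"wy":-0.054,"wz":0.06},
  {"tx":0,"ty":0,"tz":0,"wx":-0.148,"wy":-0.054,"wz":0.06},
  {"tx":0,"ty":0,"tz":0,"wx":-0.148,"wy":-0.054,"wz":0.06},
])

```text
t: 15.8
position: [402.3, -106.5, 166.2]
eef_rot: [-0.81, 1.48, 0.024]
contact_force: [0.2, 0.2, -2.4]
opening: 61.7
```

Call:
servo_tool([
  {"tx":0,"ty":0,"tz":0,"wx":-0.148,"wy":-0.054,"wz":0.06},
  {"tx":0,"ty":0,"tz":0,"wx":-0.148,"wy":-0.054,"wz":0.06},
  {"tx":0,"ty":0,"tz":0,"wx":-0.148,"wy":-0.054,"wz":0.06},
  {"tx":0,"ty":0,"tz":0,"wx":-0.148,"wy":-0.054,"wz":0.06},
])

```text
t: 16.13
position: [402.2, -106.8, 166.5]
eef_rot: [-0.996, 1.407, 0.551]
contact_force: [0.9, 0.6, -2.5]
opening: 61.7
```

Call:
servo_tool([
  {"tx":0,"ty":0,"tz":0,"wx":-0.148,"wy":-0.054,"wz":0.06},
  {"tx":0,"ty":0,"tz":0,"wx":-0.148,"wy":-0.054,"wz":0.06},
  {"tx":0,"ty":0,"tz":0,"wx":-0.148,"wy":-0.054,"wz":0.06},
  {"tx":0,"ty":0,"tz":0,"wx":-0.148,"wy":-0.054,"wz":0.06},
])

```text
t: 16.47
position: [402.4, -107.2, 166.6]
eef_rot: [-1.146, 1.264, 1.081]
contact_force: [0.5, 0.3, -2.7]
opening: 61.8
```

Call:
servo_tool([
  {"tx":0,"ty":0,"tz":0,"wx":0,"wy":0,"wz":0},
  {"tx":0,"ty":0,"tz":0,"wx":0,"wy":0,"wz":0},
])

```text
t: 16.63
position: [402.9, -107.5, 166.1]
eef_rot: [-1.142, 1.269, 1.072]
contact_force: [0.4, 0.1, -2.4]
opening: 61.7
```

Run:
```python
from h import *
x,y=tray(-136);plan([x,y+1,120],down(TY+np.pi))
```

```text
t 16.63 pos [ 402.9 -107.5  166.1] op 61.7 F [ 0.4  0.1 -2.4]
turn 1 [-0.109 -0.034  0.04 ] then shift 5 [ 0.307 -0.314  0.839]
```

Finish the turn, cross to above the tray, then check tilt and position.

Call:
servo_tool([
  {"tx":0,"ty":0,"tz":0,"wx":-0.109,"wy":-0.034,"wz":0.04},
  {"tx":0.1,"ty":-0.314,"tz":0.839,"wx":0,"wy":0,"wz":0},
  {"tx":0.1,"ty":-0.314,"tz":0.839,"wx":0,"wy":0,"wz":0},
  {"tx":0.2,"ty":-0.314,"tz":0.839,"wx":0,"wy":0,"wz":0},
])

```text
t: 16.97
position: [434.9, -31.8, 154.8]
eef_rot: [-1.172, 1.233, 1.169]
contact_force: [1.6, -0.1, -1.9]
opening: 61.8
```

Call:
servo_tool([
  {"tx":0.3,"ty":-0.314,"tz":0.839,"wx":0,"wy":0,"wz":0},
  {"tx":0.3,"ty":-0.314,"tz":0.839,"wx":0,"wy":0,"wz":0},
  {"tx":0,"ty":0,"tz":0,"wx":0,"wy":0,"wz":0},
  {"tx":0,"ty":0,"tz":0,"wx":0,"wy":0,"wz":0},
  {"tx":0,"ty":0,"tz":0,"wx":0,"wy":0,"wz":0},
])

```text
t: 17.38
position: [455.4, 17.0, 136.9]
eef_rot: [-1.174, 1.232, 1.173]
contact_force: [-0.6, -0.4, -2.5]
opening: 61.6
```

Run:
```python
from h import *
x,y=tray(-136);plan([x,y+1,44],down(TY+np.pi))
w=read_camera('wrist');s=read_camera('scene');cv2.imwrite('pics/w7raw.png',w);cv2.imwrite('pics/s7raw.png',s)
im=np.zeros((600,790,3),np.uint8);im[:300,:400]=cv2.resize(w,(400,300));c=cv2.resize(s[165:295,235:365],None,fx=3,fy=3,interpolation=2);im[:390,400:790]=c
cv2.imwrite('pics/c7.png',im[:400])
```

```text
t 17.38 pos [455.4  17.  136.9] op 61.6 F [-0.6 -0.4 -2.5]
turn 1 [ 0.005 -0.001  0.001] then shift 4 [ 0.774 -0.01  -0.01 ]
```

View pics/c7.png

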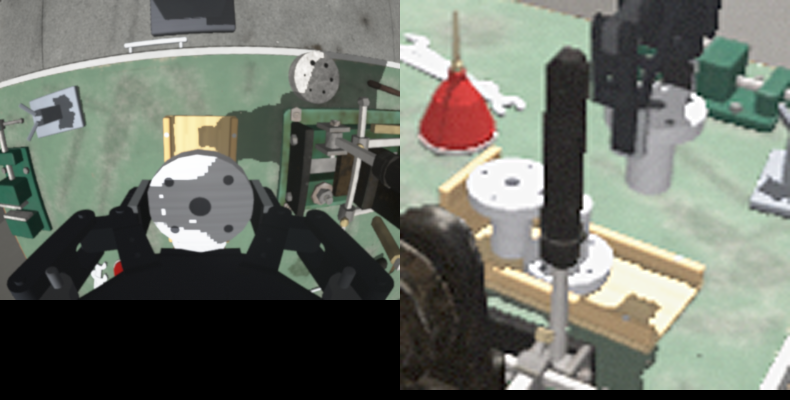

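Call:
servo_tool([
  {"tx":0.9,"ty":0,"tz":0,"wx":0,"wy":0,"wz":0},
  {"tx":0.9,"ty":0,"tz":0,"wx":0,"wy":0,"wz":0},
  {"tx":0.7,"ty":0,"tz":0,"wx":0,"wy":0,"wz":0},
  {"tx":0.4,"ty":0,"tz":0,"wx":0,"wy":0,"wz":0},
  {"tx":0.15,"ty":0,"tz":0,"wx":0,"wy":0,"wz":0},
])

```text
t: 17.9
position: [454.9, 16.1, 44.1]
eef_rot: [-1.172, 1.233, 1.174]
contact_force: [-0.1, -0.4, -1.7]
opening: 61.6
```

Call:
servo_tool([
  {"tx":0.04,"ty":0,"tz":0,"wx":0,"wy":0,"wz":0},
  {"tx":0,"ty":0,"tz":0,"wx":0,"wy":0,"wz":0},
])

```text
t: 18.07
position: [456.6, 16.4, 44.8]
eef_rot: [-1.174, 1.231, 1.173]
contact_force: [0.1, 0.3, -2.1]
opening: 61.3
```

Call:
servo_tool([
  {"tx":0.04,"ty":0,"tz":0,"wx":0,"wy":0,"wz":0},
  {"tx":0,"ty":0,"tz":0,"wx":0,"wy":0,"wz":0},
])

```text
t: 18.23
position: [457.1, 16.6, 43.9]
eef_rot: [-1.175, 1.229, 1.172]
contact_force: [0.6, 0.6, -2.4]
opening: 61.8
```

Call:
servo_tool([
  {"tx":0.04,"ty":0,"tz":0,"wx":0,"wy":0,"wz":0},
  {"tx":0.04,"ty":0,"tz":0,"wx":0,"wy":0,"wz":0},
  {"tx":0,"ty":0,"tz":0,"wx":0,"wy":0,"wz":0},
])

```text
t: 18.48
position: [456.4, 16.9, 40.8]
eef_rot: [-1.175, 1.23, 1.174]
contact_force: [-0.3, -0.7, -2.0]
opening: 61.8
```

Call:
servo_tool([
  {"tx":0.03,"ty":0,"tz":0,"wx":0,"wy":0,"wz":0},
  {"tx":0,"ty":0,"tz":0,"wx":0,"wy":0,"wz":0},
])

```text
t: 18.65
position: [456.3, 16.9, 39.8]
eef_rot: [-1.174, 1.23, 1.174]
contact_force: [0.1, -0.0, -2.6]
opening: 61.5
```

Call:
servo_tool([
  {"tx":0.03,"ty":0,"tz":0,"wx":0,"wy":0,"wz":0},
  {"tx":0,"ty":0,"tz":0,"wx":0,"wy":0,"wz":0},
])

```text
t: 18.82
position: [456.7, 16.9, 39.3]
eef_rot: [-1.175, 1.23, 1.173]
contact_force: [-1.4, 0.5, 3.8]
opening: 61.8
```

Call:
servo_tool([
  {"tx":-0.015,"ty":-0.07,"tz":-0.015,"wx":0,"wy":0,"wz":0},
  {"tx":0,"ty":-0.07,"tz":-0.015,"wx":0,"wy":0,"wz":0},
  {"tx":0,"ty":-0.07,"tz":0,"wx":0,"wy":0,"wz":0},
  {"tx":0,"ty":0,"tz":0,"wx":0,"wy":0,"wz":0},
])

```text
t: 19.15
position: [463.0, 15.5, 39.4]
eef_rot: [-1.174, 1.23, 1.174]
contact_force: [-0.6, 0.5, -0.5]
opening: 61.6
```

Call:
servo_tool([
  {"tx":0,"ty":-0.05,"tz":0,"wx":0,"wy":0,"wz":0},
  {"tx":0,"ty":0,"tz":0,"wx":0,"wy":0,"wz":0},
])

```text
t: 19.32
position: [464.1, 15.6, 39.4]
eef_rot: [-1.174, 1.231, 1.174]
contact_force: [-1.6, 0.0, 1.1]
opening: 61.7
```

Call:
servo_tool([
  {"tx":0,"ty":-0.05,"tz":0,"wx":0,"wy":0,"wz":0},
  {"tx":0,"ty":0,"tz":0,"wx":0,"wy":0,"wz":0},
])

```text
t: 19.48
position: [465.7, 15.5, 39.4]
eef_rot: [-1.174, 1.23, 1.174]
contact_force: [-0.4, 0.3, -0.1]
opening: 61.6
```

Call:
servo_tool([
  {"tx":0,"ty":-0.04,"tz":0,"wx":0,"wy":0,"wz":0},
  {"tx":0,"ty":0,"tz":0,"wx":0,"wy":0,"wz":0},
])

```text
t: 19.65
position: [467.0, 15.5, 39.4]
eef_rot: [-1.174, 1.23, 1.174]
contact_force: [-0.4, -0.3, 0.3]
opening: 61.5
```

Call:
servo_tool([
  {"tx":0,"ty":-0.04,"tz":0,"wx":0,"wy":0,"wz":0},
  {"tx":0,"ty":0,"tz":0,"wx":0,"wy":0,"wz":0},
])

```text
t: 19.82
position: [467.9, 15.5, 39.4]
eef_rot: [-1.174, 1.23, 1.174]
contact_force: [-2.1, 0.5, 3.4]
opening: 61.8
```

Call:
servo_tool([
  {"tx":0,"ty":-0.03,"tz":0,"wx":0,"wy":0,"wz":0},
  {"tx":0,"ty":0,"tz":0,"wx":0,"wy":0,"wz":0},
])

```text
t: 19.98
position: [468.1, 15.5, 39.4]
eef_rot: [-1.174, 1.231, 1.175]
contact_force: [-6.0, -0.0, 5.6]
opening: 61.6
```

Contact; push on a little to close the row.

Call:
servo_tool([
  {"tx":0,"ty":-0.05,"tz":0,"wx":0,"wy":0,"wz":0},
  {"tx":0,"ty":0,"tz":0,"wx":0,"wy":0,"wz":0},
  {"tx":0,"ty":0,"tz":0,"wx":0,"wy":0,"wz":0},
])

```text
t: 20.23
position: [468.3, 15.5, 39.3]
eef_rot: [-1.173, 1.233, 1.177]
contact_force: [-9.9, 0.2, 11.7]
opening: 61.5
```

Call:
servo_tool([
  {"tx":0,"ty":-0.05,"tz":0,"wx":0,"wy":0,"wz":0},
  {"tx":0,"ty":0,"tz":0,"wx":0,"wy":0,"wz":0},
  {"tx":0,"ty":0,"tz":0,"wx":0,"wy":0,"wz":0},
])

```text
t: 20.48
position: [468.4, 15.5, 39.2]
eef_rot: [-1.172, 1.235, 1.178]
contact_force: [-15.5, -0.1, 17.5]
opening: 61.5
```

Call:
servo_tool([
  {"tx":0,"ty":0,"tz":0,"wx":0,"wy":0,"wz":0},
  {"tx":0,"ty":0,"tz":0,"wx":0,"wy":0,"wz":0},
  {"tx":0,"ty":0,"tz":0,"wx":0,"wy":0,"wz":0},
  {"tx":0,"ty":0,"tz":0,"wx":0,"wy":0,"wz":0},
  {"tx":0,"ty":0,"tz":0,"wx":0,"wy":0,"wz":0},
], gripper=-1)

```text
t: 20.9
position: [472.4, 15.2, 39.5]
eef_rot: [-1.175, 1.23, 1.173]
contact_force: [-0.4, -0.7, 0.3]
opening: 85.4
```

Call:
servo_tool([
  {"tx":-0.3,"ty":0,"tz":0,"wx":0,"wy":0,"wz":0},
  {"tx":-0.7,"ty":0,"tz":0,"wx":0,"wy":0,"wz":0},
  {"tx":-1,"ty":0,"tz":0,"wx":0,"wy":0,"wz":0},
  {"tx":-1,"ty":0,"tz":0,"wx":0,"wy":0,"wz":0},
  {"tx":-1,"ty":0,"tz":0,"wx":0,"wy":0,"wz":0},
])

```text
t: 21.32
position: [471.5, 15.2, 161.4]
eef_rot: [-1.174, 1.23, 1.174]
contact_force: [1.3, -0.4, 0.5]
opening: 85.5
```

Call:
servo_tool([
  {"tx":-1,"ty":0,"tz":-1,"wx":0,"wy":0,"wz":0},
  {"tx":-0.5,"ty":0.4,"tz":-1,"wx":0,"wy":0,"wz":0},
  {"tx":-0.5,"ty":0.4,"tz":-1,"wx":0,"wy":0,"wz":0},
  {"tx":-0.5,"ty":0.4,"tz":-1,"wx":0,"wy":0,"wz":0},
  {"tx":0,"ty":0.4,"tz":-1,"wx":0,"wy":0,"wz":0},
])

```text
t: 21.73
position: [417.2, -133.6, 237.2]
eef_rot: [-1.178, 1.228, 1.17]
contact_force: [0.2, -1.6, -0.4]
opening: 85.5
```

Call:
servo_tool([
  {"tx":0,"ty":0.3,"tz":-1,"wx":0,"wy":0,"wz":0},
  {"tx":0,"ty":0.3,"tz":-1,"wx":0,"wy":0,"wz":0},
  {"tx":0,"ty":0,"tz":-1,"wx":0,"wy":0,"wz":0},
  {"tx":0,"ty":0,"tz":0,"wx":0,"wy":0,"wz":0},
])

```text
t: 22.07
position: [394.3, -225.4, 234.6]
eef_rot: [-1.174, 1.233, 1.169]
contact_force: [-0.8, 0.1, 0.7]
opening: 85.2
```

Run:
```python
from h import *
T=read_camera('top');S=read_camera('scene');cv2.imwrite('pics/top8.png',T);cv2.imwrite('pics/s8.png',S)
t=cv2.resize(T[170:290,195:305],None,fx=4,fy=4,interpolation=2);s=cv2.resize(S[215:285,240:340],None,fx=3.4,fy=3.4,interpolation=2)
im=np.zeros((480,790,3),np.uint8);im[:480,:440]=t;im[:s.shape[0],445:445+s.shape[1]]=s;im[245:480,445:785]=cv2.resize(S[140:300,160:391],(340,235));cv2.imwrite('pics/c8.png',im)
c=get_calibration('top')
print(proj('top',[[*tray(-32),64],[*tray(-79),64],[*tray(-126),64]],c)*4-[195*4,170*4])
s=env.read_state();print(s['t'],s['position'],s['contact_force'])
```

```text
[[312.5425458  132.86877138]
 [310.08798914 214.84713986]
 [307.6113576  297.56277455]]
22.1667 [ 394.21450083 -221.60996806  234.16575055] [-0.2949837   0.54793722 -0.08737274]
```

View pics/c8.png

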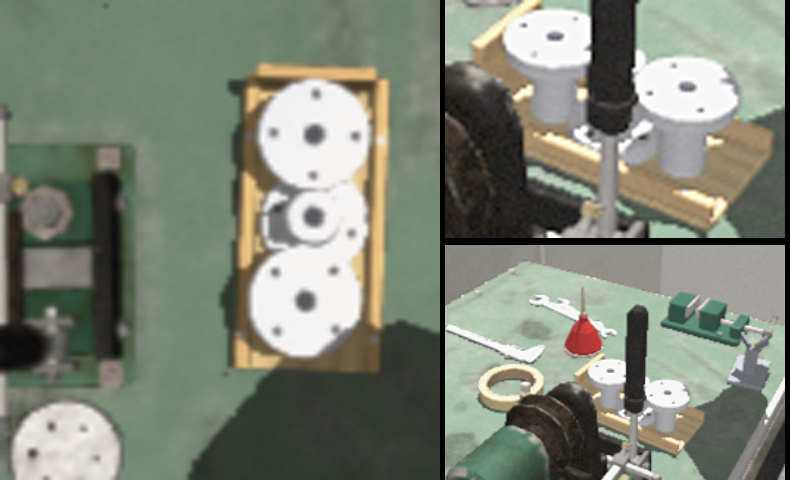

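Run:
```python
from h import *
g=cv2.cvtColor(cv2.imread('pics/top8.png'),6).astype(float);c=get_calibration('top');Q=[]
for x,y in[(314.5,134),(314.5,215.5),(306,300)]:
    u,v=int(round((x+.5)/4-.5+195)),int(round((y+.5)/4-.5+170));h=4
    a=g[v-h:v+h+1,u-h:u+h+1];d=np.clip(np.percentile(a,70)-15-a,0,None);yy,xx=np.mgrid[-h:h+1,-h:h+1];k=np.hypot(xx,yy)<3.6;d=d*k
    p=at('top',(u+(d*xx).sum()/d.sum(),v+(d*yy).sum()/d.sum()),64,c)[:2];Q.append(p)
    e=p-TR;print(p,'tray',(np.cos(TY)*e[0]+np.sin(TY)*e[1]).round(1),(-np.sin(TY)*e[0]+np.cos(TY)*e[1]).round(1))
print(np.linalg.norm(Q[0]-Q[1]),np.linalg.norm(Q[1]-Q[2]))
```

```text
[560.5   9.3] tray -31.9 0.0
[513.4  10.8] tray -79.1 -0.9
[465.8  16.5] tray -126.9 2.3
47.12387929701885 47.94006675005779
```

Run:
```python
from h import *
plan([500,14,190],down(TY+np.pi))
```

```text
t 22.17 pos [ 394.2 -221.6  234.2] op 85.3 F [-0.3  0.5 -0.1]
turn 1 [0.004 0.001 0.001] then shift 9 [ 0.164 -0.346  0.892]
```

Call:
servo_tool([
  {"tx":0.16,"ty":-0.35,"tz":0.89,"wx":0,"wy":0,"wz":0},
  {"tx":0.16,"ty":-0.35,"tz":0.89,"wx":0,"wy":0,"wz":0},
  {"tx":0.16,"ty":-0.35,"tz":0.89,"wx":0,"wy":0,"wz":0},
  {"tx":0.16,"ty":-0.35,"tz":0.89,"wx":0,"wy":0,"wz":0},
  {"tx":0.16,"ty":-0.35,"tz":0.89,"wx":0,"wy":0,"wz":0},
])

```text
t: 22.58
position: [453.3, -87.4, 210.0]
eef_rot: [-1.175, 1.229, 1.175]
contact_force: [0.0, 0.1, -0.9]
opening: 85.0
```

Call:
servo_tool([
  {"tx":0.16,"ty":-0.35,"tz":0.89,"wx":0,"wy":0,"wz":0},
  {"tx":0.16,"ty":-0.35,"tz":0.89,"wx":0,"wy":0,"wz":0},
  {"tx":0.16,"ty":-0.35,"tz":0.89,"wx":0,"wy":0,"wz":0},
  {"tx":0.16,"ty":-0.35,"tz":0.89,"wx":0,"wy":0,"wz":0},
  {"tx":0,"ty":0,"tz":0,"wx":0,"wy":0,"wz":0},
])

```text
t: 23.0
position: [500.8, 19.8, 190.2]
eef_rot: [-1.177, 1.227, 1.179]
contact_force: [-1.7, 0.5, 0.3]
opening: 84.9
```

Call:
servo_tool([
  {"tx":0,"ty":0,"tz":0,"wx":0,"wy":0,"wz":0},
  {"tx":0,"ty":0,"tz":0,"wx":0,"wy":0,"wz":0},
  {"tx":0,"ty":0,"tz":0,"wx":0,"wy":0,"wz":0},
])

```text
t: 23.25
position: [499.9, 14.5, 191.0]
eef_rot: [-1.174, 1.23, 1.174]
contact_force: [-0.4, 0.4, 0.2]
opening: 85.9
```

Run:
```python
from h import *
c=get_calibration('wrist');a=read_camera('wrist');cv2.imwrite('pics/w9raw.png',a)
np.save('w9.npy',np.r_[c['rvec'].ravel(),c['tvec'].ravel()])
C=proj('wrist',[[560.5,9.3,64],[513.4,10.8,64],[465.8,16.5,64]],c);print(C)
lo=(C.min(0)-[80,75]).astype(int);lo=np.maximum(lo,0);hi=(C.max(0)+[80,75]).astype(int)
f=min(800/(hi-lo)[0],600/(hi-lo)[1]);print(lo,f,env.read_state()['position'])
b=cv2.resize(a[lo[1]:hi[1],lo[0]:hi[0]],None,fx=f,fy=f,interpolation=2);print(b.shape);cv2.imwrite('pics/w9.png',b)
```

```text
[[277.90549269 261.27884528]
 [276.96408251 212.45667884]
 [280.97826273 157.77889182]]
[196  82] 2.3622047244094486 [499.93805364  14.24213963 191.03078117]
(600, 387, 3)
```

View pics/w9.png

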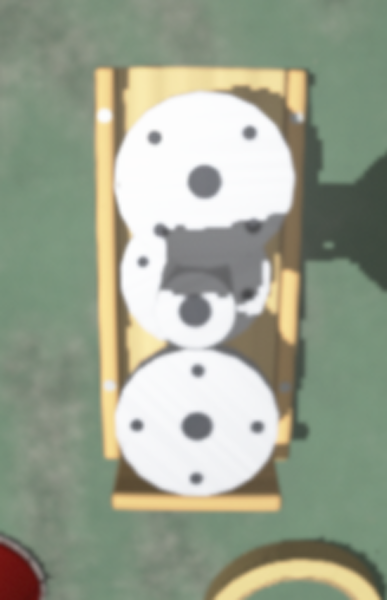

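Run:
```python
from h import *
w=np.load('w9.npy');cw=dict(rvec=w[:3],tvec=w[3:],mtx=get_calibration('wrist')['mtx'])
g=cv2.cvtColor(cv2.imread('pics/w9raw.png'),6).astype(float);Q=[];f=2.3622
for x,y in[(197,426),(195,311),(204,181)]:
    u,v=int(round((x+.5)/f-.5+196)),int(round((y+.5)/f-.5+82));h=9
    a=g[v-h:v+h+1,u-h:u+h+1];yy,xx=np.mgrid[-h:h+1,-h:h+1];d=np.clip(165-a,0,70)*(np.hypot(xx,yy)<8.5)
    uv=(u+(d*xx).sum()/d.sum(),v+(d*yy).sum()/d.sum());p=at('wrist',uv,64,cw)[:2];Q.append(p);e=p-TR
    print(np.round(uv,1),p,(np.cos(TY)*e[0]+np.sin(TY)*e[1]).round(1),(-np.sin(TY)*e[0]+np.cos(TY)*e[1]).round(1))
print(np.linalg.norm(Q[0]-Q[1]),np.linalg.norm(Q[1]-Q[2]))
```

```text
[279. 262.] [561.3  10.2] -31.2 1.0
[278.  212.4] [513.4  11.7] -79.1 -0.0
[282.2 158.5] [466.4  17.5] -126.3 3.3
47.92348067492592 47.35652014242601
```

```bash
python3 -c "
from workcell import env
print(env.job_done(), env.read_state()['t'])"
```

```text
the job is handed in; nothing more can be done
the job is handed in; nothing more can be done
```

The three hubs are packed in a row in the tray and the job is handed in, at about 23 s of the 59 s allowed.

- **Middle hub:** I set the bench hub down clear of the first hub's flange. I then slid it under and pushed both to the wall, where it stopped at about 14 N.
- **Last hub:** I drew the cradle hub out along its axis, turned it upright and set it down flange-up. I pushed it in until it stopped at about 15 N.

**Final checks:**
- **Position along the row:** the top camera puts the axes at tray x -31.9, -79.1 and -126.9, against a target of -32, -79 and -126. The wrist camera gives -31.2, -79.1 and -126.3.
- **Spacing:** the top camera reads 47.1 and 47.9 mm, the wrist camera 47.9 and 47.4 mm, against 47 for touching. The cameras disagree by just under 1 mm, so a sub-millimetre gap can't be ruled out. I relied on the stop under load for contact and did not push again.
- **Sideways:** the last hub sits about 2 to 3 mm off the tray's centre line, inside the rails.
- **Upright and bystanders:** all three hubs look upright in the pictures. The oil can, steel block and tape roll were never touched and look unmoved. The gripper was open and well clear at hand-in.

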